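# Zero the label counter, then hold the unwinder's tension arm open for threading

## Robot

A 6-joint arm with a two-finger parallel gripper is mounted at the origin on a cart in front of the work surface, level with it; the furniture and walls round the work are solid. World frame = base frame: x ahead of the robot, y to its left, z up, the work surface at z = 0. Lengths are in m, angles in degrees, forces in N, time in s.
With the tool pointing down it reaches from about 0.3 to 0.75 m from the base axis. Payload 8.5 kg.
Tool frame: the origin (TCP) lies midway between the tips of the shut fingers; the grasp point (between the pads) lies 19 mm behind it; z points along the fingers, y is the line along which they close (so a half turn about z gives the same grasp; the last joint's range is limited). The gripper opens to 85 mm and grips with 20 to 120 N. Pads are 22 mm wide; open, the fingers measure 114 mm over their backs; the gripper's body (76 mm by 85 mm) begins 54 mm behind the grasp point. The pads swing forward as they close: fully open they stand 13 mm farther back than shut.
Start: joints at [61.289, 21.807, 74.336, -0, 83.858, -12.336], TCP at [0.155, 0.528, 0.196] pointing down, gripper open.
Joint ranges: [-178.18, 178.18], [-50.72, 133.34], [12.68, 142.11], [-81.47, 261.47], [9.98, 163.14], [-165.26, 165.26]. Speed limits (degrees/s): [136.94, 136.94, 180, 180, 180, 180].

## Interface

Orientations are given as [roll, pitch, yaw] about the fixed x, y, z axes, in that order (R = Rz(yaw) Ry(pitch) Rx(roll)).
In Python, from station import sensors, viewer, robot, models gives the robot as it stands.
- The arm moves only by the tool carry_out, never from a script. Its argument "targets" is a list of rows, each a list of 7 numbers: the opening, from 0 (shut) to 1 (fully open), then the shift along the tool's x, y, z in normalised numbers (1 is 400 mm), then the turn, a rotation vector about the tool's x, y, z in parts of the range, where 1.0 means 2 pi rad. A call has exactly 10 rows; each row is the pose to reach, as a shift and turn from the pose commanded when the call began, along the tool's axes at that moment; what a row does not reach only later rows make up. A row lasts 1/8 s, in which the tool goes at most 62.5 mm and 10.7 degrees, less where a joint would pass 70% of its speed; a pose out of reach is approached as far as the arm can. No shift or turn number may pass 1 either way. A call with a gripper value outside its range is refused whole. The fingers move at their own pace and stop on an object; "force" is the grip in N (left out, the last holds). Time passes only in rows, so rows that repeat a pose let the fingers close, or fill a call up. It gives the time, the measured TCP pose, the force, the opening and the grip force at its end, in the units of the state.
- sensors.get_state(): the state, without advancing time (a new reading comes with each control period).
- viewer.snapshot(name): name is "side" or "top" or "wrist"; returns the picture (400x640x3 uint8, red, green, blue); there is no depth.
- viewer.camera_info(name): a dict with "intrinsics" (3x3 intrinsics, pixels), "T" (4x4, takes a point from camera to world coordinates). Camera axes: x right, y down, z forward; pixel columns grow to the right and rows downward; lengths in m; the calibration is good to about 2 mm. A picture is of the moment at which its call begins: read the wrist's pose just before it. camera_info takes no time and is no camera call; for the wrist camera it gives the pose at the moment of the call.
- robot.job_done(): hands the job in; it is judged then, once.
Trained networks look in the newest picture that a camera, given by its name, has taken for a name from the list of things; names that differ only in an ending like _2 or _b are one class to them, and where a whole thing is asked for, a point or a joint stands for the part that bears it (a point fixed in the world has none). Each returns a list of dicts, best first, with "conf" (0 to 1); they miss things now and then, are a little off and sometimes report something else, mostly with a low value. They report only what shows in the picture. A call takes as long as a camera call.
- models.look_for(name, camera): "xyz" ([x, y, z] in m, in world coordinates, good to about 4 mm: the middle of the surface that is visible of it).
- models.outline_of(name, camera): "pixels" (400x640 bool, what is visible of it).
The state is a dict: "clock": time; "q": joint angles; "joint_velocities": joint speeds; "joint_torque": joint torques, N m; "eef_pos": TCP position; "eef_rot": TCP orientation; "wrist_force": force on the tool from outside, world axes, zero at the start; "ft_torque": the same for the moment, N m; "width": finger opening in m; "grip_force": force on a finger pad.
Only numpy, scipy, OpenCV 4.12 (cv2) and the standard library are available. Lean on these libraries where they do the work, as an engineer would, in place of code of your own. Each camera call takes 0.05 s, during which the arm holds its last target. There are 200 camera calls.

## Task

I have just put a new roll of labels on the flat unwinder. First turn the black knob of its label counter back until the pointer stands at the red zero mark, and leave it there. Then take the sprung tension arm by the black grip post on its end, swing it forward, towards you, until it is against its stop, and finish while your fingers still hold it there (it springs back if let go), so that I can thread the strip; do not shift the loose things on the desk.

Things in the scene. Friction and masses are not known exactly. Their poses are not given: they have to be found in the camera images.
- unwinder: fixed label unwinder: grey deck 190 (x) x 290 (y) mm, top at z 22 mm. Origin under its centre, on the desk; -x is its front. On it: white roll of labels (92 mm across, top z 62 mm) at (22, 86) mm; counter at (-50, 22); tension arm's axis at (15, -25), its cap's top z 64 mm; guide rollers (26 mm across, top z 62 mm) at (72, 8) and (-66, -122); guide plate, as high, at (-83, -95).
- counter_knob (a joint): angle of the counter's reset knob and pointer, rad: 0 = pointer at the red zero mark; grows clockwise seen from above. It starts at 0.5 to 1.4, so turn it counter-clockwise to zero. Travel -0.6 to 4.5: zero is not an end stop. It stays where it is left (friction 0.06 N m).
- knob_grip (a point): middle of the reset knob's bar grip, on its upright axis, 78 mm above the desk. The black bar is 38 mm long, 14 mm wide, z 61 to 89 mm, on a round skirt 41 mm across (z 53 to 61 mm). The point turns with the knob: the bar lies along its x; the pointer (white line on the bar, short black needle below) is at the bar's -x end.
- zero_mark (a point): the red zero mark on the counter's white round face (63 mm across, z 52 mm), wider and longer than the black ticks (one every 0.26 rad): 27 mm from the knob's axis towards the unwinder's front (-x)
- swing (a joint): swing of the tension arm, rad: 0 = at rest, pointing 65 degrees to the right of the unwinder's +x; grows clockwise seen from above, the arm's end coming forward; 1.20 = against its stop. Always sprung towards 0: the force at the grip post rises evenly from 1.8 N at rest to 7.1 N at the stop.
- dancer_arm: the tension arm: dark steel bar with an aluminium roller (26 mm across, z 36 to 73 mm) on its end and the black grip post above the roller; it turns on an upright axis. Origin on that axis, 22 mm above the desk; its x points along the bar to the post, 90 mm from the axis.
- post_grip (a point): on the axis of the black grip post, 102 mm above the desk. The post is a round upright, 16 mm across, z 82 to 118 mm. It is fixed to the arm.
- pills: white pill bottle, loose, 45 mm across, 75 mm tall, beyond the masking tape; leave it
- tape_roll: roll of masking tape, loose, 98 mm across, 25 mm tall, to the right of the unwinder; leave it
- clips: blue paper-clip box, loose, 58 x 74 x 29 mm, to the right behind the pile of papers; leave it

How it is judged:
By the outcome, as a careful person would: the job done as asked, in the order asked, and still so for the second after the job is handed in, while the arm keeps its last pose, push and grip.
It also fails if it takes over 45 s, if anything falls off the work surface, if the arm or the gripper's body presses on something with over 40 N, if the wrist force passes 120 N, or if a joint passes its speed limit or range.

## Working session

There is one attempt and no reset: what is moved stays moved. The work goes in short steps, Python scripts to look and compute and a tool call to move; the robot and the scene stay as the last step left them, time stands still between calls to the robot, and variables do not carry over. Pictures are saved under pics/ and viewed, at most 10 in all, crops included, and the job is handed in when it is done.

Besides the shell and the picture viewer there is one more tool, called after ">>>" as name(argument=value, ...), one argument or row to a line, values as JSON. carry_out: Moves the arm, as the interface text tells. Its arguments: {"type":"object","properties":{"targets":{"type":"array","items":{"type":"array","items":{"type":"number"}}},"force":{"type":"number"}},"required":["targets"]}

```bash
mkdir -p pics; cat > h.py <<'E'
import numpy as np, cv2
from station import sensors, viewer, robot, models
from scipy.spatial.transform import Rotation as R
def snap(c,f=None):
    im=viewer.snapshot(c)
    if f: cv2.imwrite('pics/'+f+'.png',cv2.cvtColor(im,cv2.COLOR_RGB2BGR))
    return im
def proj(info,P):
    T=np.linalg.inv(info['T']);p=T[:3,:3]@np.array(P)+T[:3,3];q=np.array(info['intrinsics'])@p;return q[:2]/q[2]
def ray(info,uv):
    T=np.array(info['T']);d=T[:3,:3]@np.linalg.solve(np.array(info['intrinsics']),[uv[0],uv[1],1]);return T[:3,3],d/np.linalg.norm(d)
def atz(info,uv,z):
    o,d=ray(info,uv);return o+d*(z-o[2])/d[2]
def tri(rs):
    A=np.zeros((3,3));b=np.zeros(3)
    for o,d in rs:
        M=np.eye(3)-np.outer(d,d);A+=M;b+=M@o
    return np.linalg.solve(A,b)
E
python3 - <<'E'
from h import *
np.set_printoptions(precision=4,suppress=True)
s=sensors.get_state();print(s)
ims=[]
for c in ['side','top','wrist']:
    im=snap(c,c+'0')
    i=viewer.camera_info(c);print(c,i['T'],i['intrinsics'][0][0])
    for n in ['unwinder','counter_knob','knob_grip','zero_mark','dancer_arm','post_grip','pills','tape_roll','clips']:
        try: print(n,[(np.round(d['xyz'],4),round(d['conf'],2)) for d in models.look_for(n,c)[:2]])
        except Exception as e: print(n,e)
E
```

```text
{'clock': 0.0, 'q': array([ 61.2895,  21.8421,  74.3861,   0.0015,  83.86  , -12.3349]), 'joint_velocities': array([-0.028 ,  0.0572, -0.0771,  0.0046,  0.0578, -0.026 ]), 'joint_torque': array([ -0.    , -44.8459, -23.128 ,  -0.0002,   0.0047,  -0.    ]), 'eef_pos': array([0.1549, 0.5274, 0.1953]), 'eef_rot': array([-179.9142,   -0.0203,  163.6242]), 'wrist_force': array([ 0.0991,  0.5916, -0.6325]), 'ft_torque': array([-0.0036, -0.016 , -0.0546]), 'grip_force': 0.0, 'width': 0.08533380227227068}
side [[ 0.9219 -0.1579  0.3537  0.1013]
 [-0.3867 -0.321   0.8645 -1.1155]
 [-0.0229 -0.9338 -0.357   0.5704]
 [ 0.      0.      0.      1.    ]] 454.99287471801546
unwinder [(array([0.499 , 0.2121, 0.0301]), 0.57)]
counter_knob [(array([0.4541, 0.2728, 0.071 ]), 0.65)]
knob_grip [(array([0.6249, 0.0197, 0.0174]), 0.63)]
zero_mark [(array([0.5002, 0.2124, 0.0257]), 0.56)]
dancer_arm [(array([0.5381, 0.1449, 0.0498]), 0.68)]
post_grip [(array([0.5392, 0.1379, 0.0465]), 0.85)]
pills [(array([ 0.6863, -0.0195,  0.0471]), 0.51)]
tape_roll [(array([0.6232, 0.0191, 0.0186]), 0.52)]
clips [(array(
[... 321 characters left out ...]
, 0.7)]
counter_knob [(array([0.4629, 0.284 , 0.0655]), 0.52)]
knob_grip [(array([0.4577, 0.2805, 0.0576]), 0.53)]
zero_mark [(array([0.5057, 0.2531, 0.0191]), 0.87)]
dancer_arm [(array([0.5321, 0.1649, 0.0334]), 0.55)]
post_grip [(array([0.537 , 0.1674, 0.0322]), 0.5)]
pills [(array([ 0.6887, -0.0057,  0.0724]), 0.7)]
tape_roll [(array([0.6079, 0.0037, 0.0261]), 0.57)]
clips [(array([ 0.646 , -0.2886,  0.0267]), 0.58)]
wrist [[ 0.2824  0.9188  0.2757  0.0856]
 [ 0.9593 -0.2703 -0.082   0.5479]
 [-0.0008  0.2876 -0.9577  0.3743]
 [ 0.      0.      0.      1.    ]] 324.5609804316245
unwinder []
counter_knob []
knob_grip []
zero_mark []
dancer_arm []
post_grip []
pills []
tape_roll []
clips []
```

View pics/top0.png

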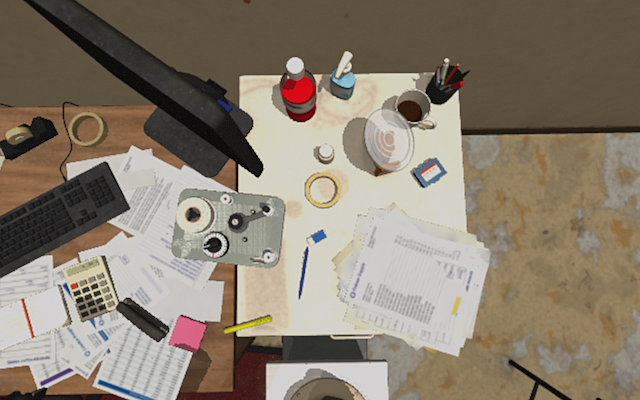

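View pics/side0.png

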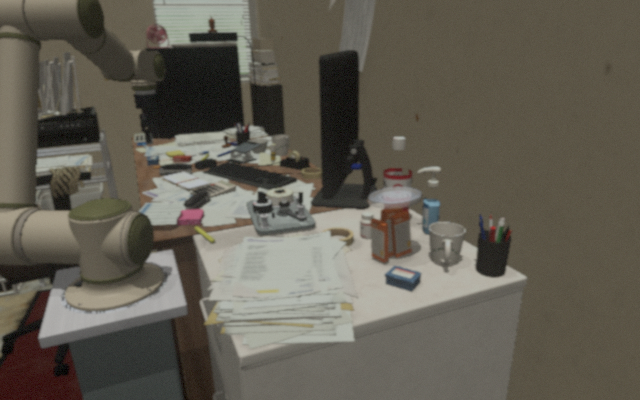

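```bash
python3 - <<'E'
from h import *
np.set_printoptions(precision=3,suppress=True)
im=cv2.imread('pics/top0.png')
cv2.imwrite('pics/topc.png',cv2.resize(im[110:280,150:320],None,fx=3.5,fy=3.5,interpolation=cv2.INTER_CUBIC))
i=viewer.camera_info('top')
for z in (.1,.2,.3,.4):
    print(z,[atz(i,p,z)[:2] for p in [(262,172),(240,185),(262,160),(150,100)]])
for p in [(178,190),(284,195),(278,268),(172,264)]: print(atz(i,p,.022))
s=sensors.get_state();Rm=R.from_euler('xyz',s['eef_rot'],degrees=True)
print(Rm.inv().apply(np.array([.42,.22,.22])-s['eef_pos'])*1000)
E
```

```text
0.1 [array([0.639, 0.155]), array([0.607, 0.21 ]), array([0.67 , 0.155]), array([0.833, 0.446])]
0.2 [array([0.62, 0.14]), array([0.59, 0.19]), array([0.647, 0.14 ]), array([0.794, 0.402])]
0.3 [array([0.6  , 0.125]), array([0.574, 0.169]), array([0.625, 0.125]), array([0.755, 0.357])]
0.4 [array([0.581, 0.111]), array([0.558, 0.149]), array([0.603, 0.111]), array([0.716, 0.313])]
[0.608 0.394 0.022]
[0.59  0.106 0.022]
[0.395 0.123 0.022]
[0.41  0.404 0.022]
[-340.943 -220.49   -24.08 ]
```

View pics/topc.png

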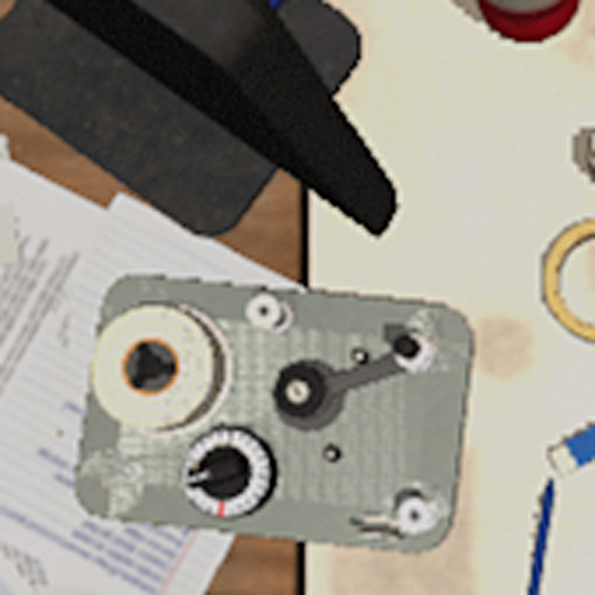

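The crop shows the knob at crop px (222,470) with its pointer to the left, the red mark at (221,508) and the post at (408,345). The pointer is roughly 75° clockwise of zero. I'll bring the wrist camera over the unwinder.

Units first: shifts go in shares of 400 mm and turns go in shares of 2 pi rad. So -341 mm is -0.8525, -220 mm is -0.55, -11 degrees is -0.0306.

>>> carry_out(
  targets=[
    [1, -0.1, -0.065, -0.0625, 0, 0, 0],
    [1, -0.225, -0.145, -0.0625, 0, 0, -0.0056],
    [1, -0.35, -0.225, -0.0625, 0, 0, -0.0111],
    [1, -0.475, -0.3075, -0.0625, 0, 0, -0.0167],
    [1, -0.6, -0.3875, -0.0625, 0, 0, -0.0222],
    [1, -0.725, -0.4675, -0.0625, 0, 0, -0.0278],
    [1, -0.8125, -0.525, -0.0625, 0, 0, -0.0306],
    [1, -0.8525, -0.55, -0.0625, 0, 0, -0.0306],
    [1, -0.8525, -0.55, -0.0625, 0, 0, -0.0306],
    [1, -0.8525, -0.55, -0.0625, 0, 0, -0.0306],
  ],
)

```text
clock: 2.75
eef_pos: [0.4194, 0.2214, 0.221]
eef_rot: [180.0, -0.0, 174.7]
wrist_force: [-0.0, -0.1, 0.4]
width: 0.0855
grip_force: 0.0
```

```bash
python3 - <<'E'
from h import *
np.set_printoptions(precision=4,suppress=True)
s=sensors.get_state();print(s['clock'],s['eef_pos'],s['eef_rot'])
i=viewer.camera_info('wrist');im=snap('wrist','w1');np.savez('w1.npz',T=i['T'],intrinsics=i['intrinsics'])
for n in ['counter_knob','knob_grip','zero_mark','dancer_arm','post_grip']:
    for d in models.look_for(n,'wrist')[:2]: print(n,np.round(d['xyz'],4),round(d['conf'],2),proj(i,d['xyz']))
E
```

```text
2.75 [0.4194 0.2214 0.221 ] [179.9869  -0.0148 174.6847]
counter_knob [0.4528 0.2829 0.0767] 0.81 [386.0862 203.8483]
knob_grip [0.4504 0.2805 0.0783] 0.69 [383.9586 202.3039]
zero_mark [0.4941 0.2499 0.0235] 0.75 [352.746  225.2719]
dancer_arm [0.54   0.1548 0.0391] 0.79 [279.714  271.0145]
dancer_arm [0.4906 0.2492 0.0236] 0.19 [351.9947 222.7045]
post_grip [0.5363 0.1533 0.0407] 0.7 [277.9399 269.0768]
post_grip [ 0.5632 -0.0109  0.0227] 0.46 [159.2789 290.9846]
```

View pics/w1.png

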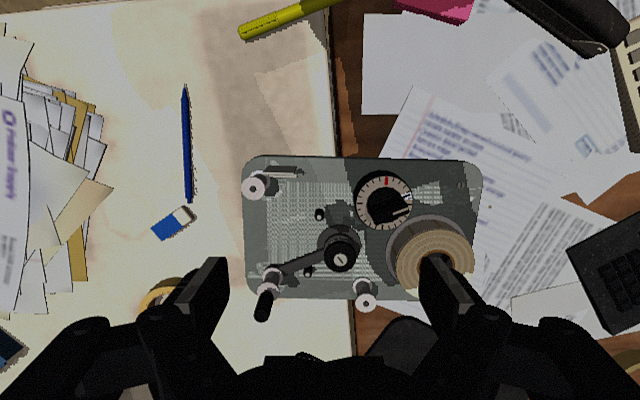

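```bash
python3 - <<'E'
from h import *
im=cv2.imread('pics/w1.png')
cv2.imwrite('pics/w1c.png',cv2.resize(im[150:330,240:480],None,fx=3.3,fy=3.3,interpolation=cv2.INTER_CUBIC))
E
```

```text
(no output)
```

View pics/w1c.png

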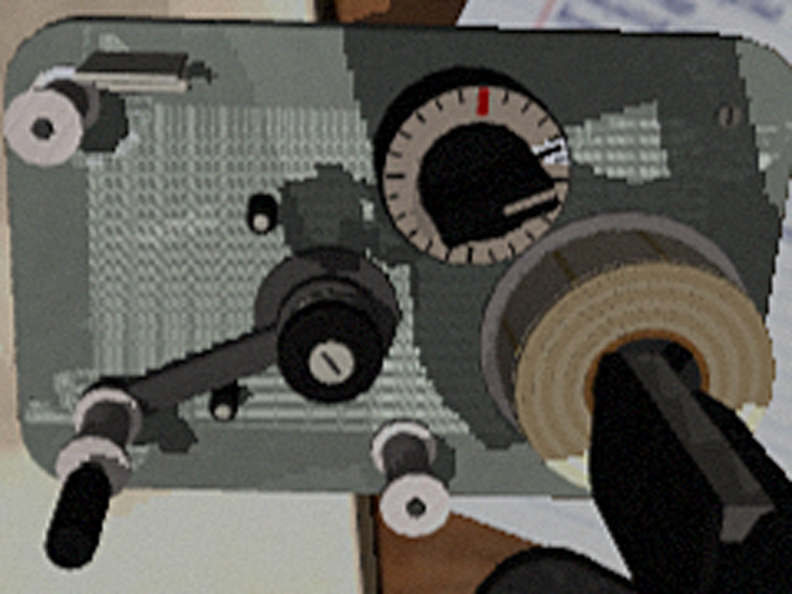

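```bash
cat >> h.py <<'E'
class I(dict): pass
E
python3 - <<'E'
from h import *
from scipy.optimize import least_squares
np.set_printoptions(precision=4,suppress=True)
w=dict(np.load('w1.npz'));t=viewer.camera_info('top')
c=lambda u,v:np.array([240+(u+.5)/3.3-.5,150+(v+.5)/3.3-.5])
tc=lambda u,v:np.array([150+u/3.5,110+v/3.5])
F={'red':((484,101),(-77,22,52),(221,508)),'face':((476,176),(-50,22,52),None),'frol':((43,128),(-66,-122,62),(416,515)),'cap':((331,362),(15,-25,64),(299,391)),'brol':((415,507),(72,8,62),(265,311)),'post':((71,545),(53.04,-106.57,118),(405,345))}
def world(p,l):
    l=np.array(l)/1000;a=p[2];return np.array([p[0]+np.cos(a)*l[0]-np.sin(a)*l[1],p[1]+np.sin(a)*l[0]+np.cos(a)*l[1],l[2]])
def res(p,top=False):
    r=[]
    for k,(u,l,tt) in F.items():
        r+=list(proj(w,world(p,l))-c(*u))
        if top and tt: r+=list(proj(t,world(p,l))-tc(*tt))
    return r
for top in (False,True):
    s=least_squares(res,[.5,.257,-.09],args=(top,));print(s.x,np.degrees(s.x[2]));print(np.array(s.fun).reshape(-1,2).T)
for k,(u,l,tt) in F.items():
    if tt: print(k,'tri',tri([ray(w,c(*u)),ray(t,tc(*tt))]),'model',world(s.x,l))
p=s.x
K=world(p,(-50,22,78));print('knob',K)
def ang(P):
    d=P[:2]-K[:2];return np.degrees(np.arctan2(d[1],d[0])),np.hypot(*d)
a,b=atz(w,c(504,213),.089),atz(w,c(556,197),.089);d=b-a
print('line dir',np.degrees(np.arctan2(d[1],d[0])),ang(b),'needle',ang(atz(w,c(556,150),.055)),'red',ang(world(p,(-77,22,52))))
np.save('pose.npy',p)
E
```

```text
[ 0.5069  0.257  -0.1236] -7.079833961759186
[[-0.1006  0.2594  0.3463  0.1679  0.0313 -0.6444]
 [-0.5301  0.2871 -0.5857  0.2749 -0.5706  1.1567]]
[ 0.5066  0.2568 -0.1242] -7.118652390245167
[[-0.2902 -0.3649  0.0572  0.1189 -0.7371 -0.0753 -0.7835 -0.2292 -0.4857
  -0.9626 -0.7456]
 [-0.7223 -0.352   0.1025 -0.8691 -0.405   0.0767 -0.6679 -0.7361 -0.8923
   0.8984 -0.7704]]
red tri [0.4324 0.2868 0.0564] model [0.433  0.2881 0.052 ]
frol tri [0.426  0.1428 0.0615] model [0.426  0.1439 0.062 ]
cap tri [0.5172 0.229  0.065 ] model [0.5184 0.2301 0.064 ]
brol tri [0.5765 0.2545 0.0666] model [0.5791 0.2558 0.062 ]
post tri [0.5452 0.144  0.1165] model [0.5461 0.1444 0.118 ]
knob [0.4598 0.2848 0.078 ]
line dir 103.01641850306402 (np.float64(99.88790407225474), np.float64(0.018143130902262244)) needle (np.float64(106.2489179671576), np.float64(0.02749593280243085)) red (np.float64(172.8813476097548), np.float64(0.02699999999999999))
```

Pose fit is consistent: heights agree to within about 4 mm, and the knob angle is about 70°. Now I'll hover over the knob, then descend.

In the tool's units: 95 mm is 0.2375, 90 mm is 0.225, 71.5 degrees is 0.1986.

>>> carry_out(
  targets=[
    [0.6, -0.0125, 0.025, 0.025, 0, 0, 0.0278],
    [0.6, -0.025, 0.05, 0.05, 0, 0, 0.0556],
    [0.6, -0.0375, 0.075, 0.075, 0, 0, 0.0833],
    [0.6, -0.05, 0.1, 0.1, 0, 0, 0.1111],
    [0.6, -0.0625, 0.125, 0.125, 0, 0, 0.1389],
    [0.6, -0.075, 0.15, 0.15, 0, 0, 0.1667],
    [0.6, -0.0863, 0.1675, 0.2, 0, 0, 0.1944],
    [0.6, -0.0863, 0.1675, 0.225, 0, 0, 0.1986],
    [0.6, -0.0863, 0.1675, 0.2375, 0, 0, 0.1986],
    [0.6, -0.0863, 0.1675, 0.2375, 0, 0, 0.1986],
  ],
)

```text
clock: 4.3
eef_pos: [0.4607, 0.2838, 0.1261]
eef_rot: [180.0, 0.0, 103.2]
wrist_force: [0.5, 0.5, -0.3]
width: 0.0516
grip_force: 0.0
```

```bash
python3 - <<'E'
from h import *
s=sensors.get_state();print(s['clock'],s['eef_pos'],s['eef_rot'],s['width'],s['wrist_force'])
i=viewer.camera_info('wrist');im=snap('wrist','w2')
a=cv2.imread('pics/w2.png')
for P in [(.4598,.2848,.089)]+[(.4598+.019*np.cos(np.radians(g)),.2848+.019*np.sin(np.radians(g)),.089) for g in (103,283)]:
    u=proj(i,P);cv2.circle(a,tuple(int(x) for x in np.round(u)),2,(0,255,0),-1);print(u)
cv2.imwrite('pics/w2.png',a)
E
```

```text
4.3 [0.46074944 0.28379744 0.12613313] [1.79993953e+02 4.34875733e-04 1.03227288e+02] 0.051579673799968105 [ 0.46015451  0.50533593 -0.28894788]
[321.79911115 210.0448708 ]
[321.84843433 183.61225317]
[321.7521153  235.23026104]
```

View pics/w2.png

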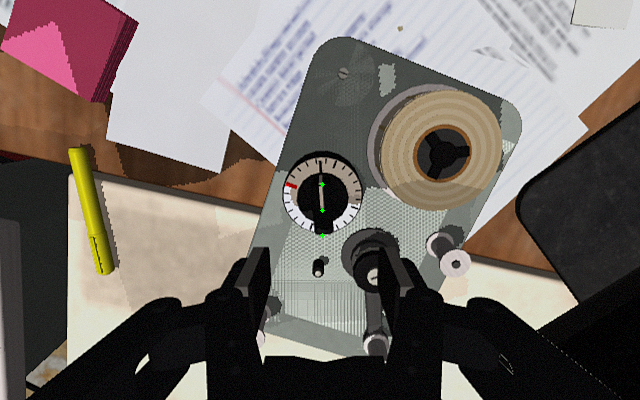

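The predicted points lie on the knob bar (321,184)–(322,236), so it is centred between the fingers. Descend and close.

In the tool's units: 59 mm is 0.1475, 54 mm is 0.135.

>>> carry_out(
  targets=[
    [0.6, 0.0025, -0.0018, 0.05, 0, 0, 0],
    [0.6, 0.0025, -0.0018, 0.1, 0, 0, 0],
    [0.6, 0.0025, -0.0018, 0.135, 0, 0, 0],
    [0.6, 0.0025, -0.0018, 0.1475, 0, 0, 0],
    [0.6, 0.0025, -0.0018, 0.1475, 0, 0, 0],
    [0, 0.0025, -0.0018, 0.1475, 0, 0, 0],
    [0, 0.0025, -0.0018, 0.1475, 0, 0, 0],
    [0, 0.0025, -0.0018, 0.1475, 0, 0, 0],
    [0, 0.0025, -0.0018, 0.1475, 0, 0, 0],
    [0, 0.0025, -0.0018, 0.1475, 0, 0, 0],
  ],
  force=40,
)

```text
clock: 5.6
eef_pos: [0.4599, 0.2847, 0.0669]
eef_rot: [-180.0, 0.0, 103.1]
wrist_force: [-0.5, -0.3, -0.0]
width: -0.0002
grip_force: 0.0
```

```bash
python3 - <<'E'
from h import *
s=sensors.get_state();print(s['clock'],s['eef_pos'],s['eef_rot'],s['width'],s['wrist_force'],s['grip_force'])
snap('wrist','w3')
E
```

```text
5.6 [0.45990806 0.2847244  0.06692802] [-1.79998571e+02  1.61528251e-03  1.03124797e+02] -0.000178988221614257 [-0.50778627 -0.30294015 -0.0006848 ] 0.0
```

View pics/w3.png

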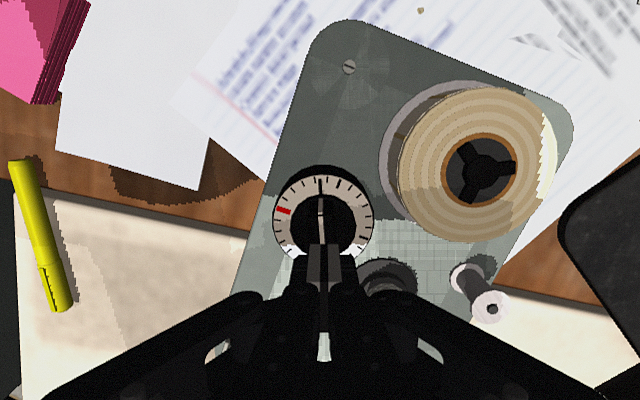

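```bash
python3 - <<'E'
from h import *
i=viewer.camera_info('wrist');print(i['T'])
p=np.load('pose.npy')
print('tcp',proj(i,(.4599,.2847,.067)),'grasp',proj(i,(.4599,.2847,.086)))
K=np.array([.4598,.2848]);
for z in (.052,.061,.089):
  for r in (-.0205,-.019,0,.019,.0205,.027,.0315): print(z,r,proj(i,[*(K+r*np.array([np.cos(np.radians(103)),np.sin(np.radians(103))])),z]))
cv2.imwrite('pics/w3c.png',cv2.resize(cv2.imread('pics/w3.png')[160:370,220:430],None,fx=2.8,fy=2.8,interpolation=cv2.INTER_CUBIC))
E
```

```text
[[ 0.9739961   0.21720506  0.06444814  0.44426231]
 [ 0.22656252 -0.93247676 -0.28134769  0.35581296]
 [-0.00101375  0.28863309 -0.95743925  0.24529583]
 [ 0.          0.          0.          1.        ]]
tcp [322.49225665 231.90265628] grasp [322.33205352 245.39754939]
0.052 -0.0205 [322.46229971 252.20077752]
0.052 -0.019 [322.46362123 250.10201297]
0.052 0 [322.48084115 222.75425512]
0.052 0.019 [322.49900277 193.9109612 ]
0.052 0.0205 [322.50047897 191.56653558]
0.052 0.027 [322.50695035 181.28903494]
0.052 0.0315 [322.51150276 174.05914456]
0.061 -0.0205 [322.39627217 258.51588461]
0.061 -0.019 [322.39750893 256.34146926]
0.061 0 [322.41364403 227.97343077]
0.061 0.019 [322.4307011  197.98441897]
0.061 0.0205 [322.43208931 195.54371828]
0.061 0.027 [322.43817816 184.83856941]
0.061 0.0315 [322.44246458 177.30237629]
0.089 -0.0205 [322.14963326 282.1053004 ]
0.089 -0.019 [322.15045194 279.65787555]
0.089 0 [322.16118149 247.58210148]
0.089 0.019 [322.17262366 213.37595497]
0.089 0.0205 [322.17355944 210.57845658]
0.089 0.027 [322.17767199 198.28405714]
0.089 0.0315 [322.18057511 189.6052531 ]
```

View pics/w3c.png

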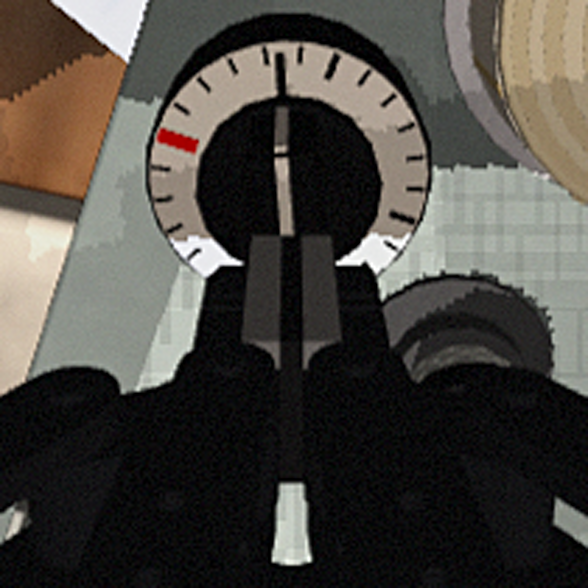

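The fingers shut without touching the bar: the width reads 0, the grip force is 0, and the white line on top of the bar is still visible. They must be standing higher than the reported TCP suggests. If so, the tips are at or above the bar top (z ≥ 0.089), so lowering by 20 mm with the fingers open is safe.

In the tool's units: 20 mm is 0.05, 14 mm is 0.035.

>>> carry_out(
  targets=[
    [0.5, 0, 0, 0, 0, 0, 0],
    [0.5, 0, 0, 0, 0, 0, 0],
    [0.5, 0, 0, 0, 0, 0, 0],
    [0.5, 0, 0, 0.0175, 0, 0, 0],
    [0.5, 0, 0, 0.035, 0, 0, 0],
    [0.5, 0, 0, 0.05, 0, 0, 0],
    [0, 0, 0, 0.05, 0, 0, 0],
    [0, 0, 0, 0.05, 0, 0, 0],
    [0, 0, 0, 0.05, 0, 0, 0],
    [0, 0, 0, 0.05, 0, 0, 0],
  ],
  force=40,
)

```text
clock: 6.9
eef_pos: [0.4593, 0.285, 0.047]
eef_rot: [-179.9, -0.0, 103.1]
wrist_force: [-4.7, 2.7, 1.3]
width: 0.0126
grip_force: 40.6
```

In the tool's units: 7 mm is 0.0175, 6 mm is 0.015.

>>> carry_out(
  targets=[
    [0.35, 0, -0.0018, 0, 0, 0, 0],
    [0.35, 0, -0.0018, 0, 0, 0, 0],
    [0.35, 0, -0.0018, 0.0075, 0, 0, 0],
    [0.35, 0, -0.0018, 0.015, 0, 0, 0],
    [0.35, 0, -0.0018, 0.0175, 0, 0, 0],
    [0, 0, -0.0018, 0.0175, 0, 0, 0],
    [0, 0, -0.0018, 0.0175, 0, 0, 0],
    [0, 0, -0.0018, 0.0175, 0, 0, 0],
    [0, 0, -0.0018, 0.0175, 0, 0, 0],
    [0, 0, -0.0018, 0.0175, 0, 0, 0],
  ],
  force=40,
)

```text
clock: 8.15
eef_pos: [0.4593, 0.2846, 0.04]
eef_rot: [180.0, 0.0, 103.1]
wrist_force: [1.2, -0.7, -0.5]
width: 0.013
grip_force: 40.7
```

```bash
python3 - <<'E'
from h import *
s=sensors.get_state();print(s['clock'],s['eef_pos'],s['eef_rot'],s['q'],s['width'],s['wrist_force'],s['ft_torque'],s['grip_force'])
i=viewer.camera_info('wrist');np.savez('w4.npz',T=i['T'],intrinsics=i['intrinsics']);snap('wrist','w4')
a=cv2.imread('pics/w4.png')[150:330,220:430]
cv2.imwrite('pics/w4c.png',cv2.resize(a,None,fx=3.2,fy=3.2,interpolation=cv2.INTER_CUBIC))
E
```

```text
8.15 [0.45931217 0.28459671 0.03995396] [1.79988301e+02 3.02808071e-03 1.03127883e+02] [ 1.92256069e+01  3.03248993e+01  8.88316590e+01 -4.87135684e-03
  6.08321309e+01  6.10009738e+00] 0.0130352471308301 [ 1.24838563 -0.65010797 -0.47078968] [-0.03355371 -0.10379863  0.01783389] 40.707764625549316
```

View pics/w4c.png

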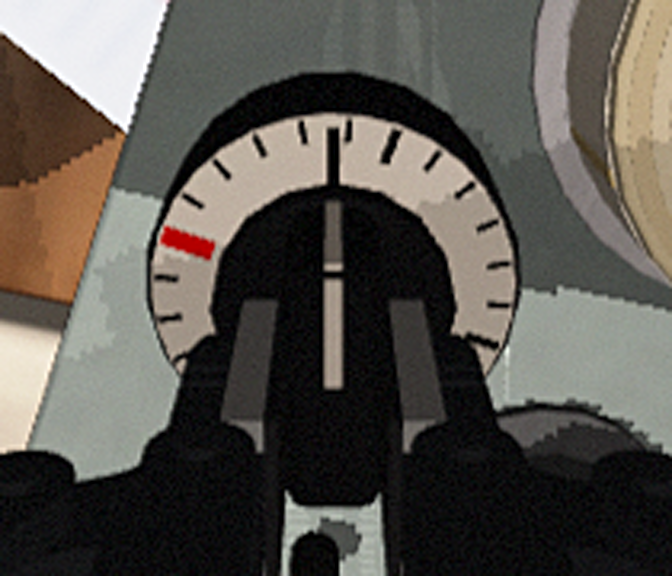

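The picture shows the pads flat on both sides of the bar, the needle at crop (333,158) and the red mark at (188,245). Turn counter-clockwise.

In the tool's units: -69.8 degrees is -0.1939.

>>> carry_out(
  targets=[
    [0, 0, 0, 0, 0, 0, -0.0222],
    [0, 0, 0, 0, 0, 0, -0.0444],
    [0, 0, 0, 0, 0, 0, -0.0694],
    [0, 0, 0, 0, 0, 0, -0.0944],
    [0, 0, 0, 0, 0, 0, -0.1194],
    [0, 0, 0, 0, 0, 0, -0.1444],
    [0, 0, 0, 0, 0, 0, -0.1667],
    [0, 0, 0, 0, 0, 0, -0.1833],
    [0, 0, 0, 0, 0, 0, -0.1939],
    [0, 0, 0, 0, 0, 0, -0.1939],
  ],
)

```text
clock: 9.45
eef_pos: [0.4599, 0.2852, 0.04]
eef_rot: [179.9, 0.1, 172.9]
wrist_force: [3.6, 4.0, -2.9]
width: 0.0133
grip_force: 40.3
```

```bash
python3 - <<'E'
from h import *
np.set_printoptions(precision=4,suppress=True)
s=sensors.get_state();print(s['clock'],s['eef_pos'],s['eef_rot'],s['q'],s['width'],s['wrist_force'],s['ft_torque'],s['grip_force'])
i=viewer.camera_info('wrist');np.savez('w5.npz',T=i['T'],intrinsics=i['intrinsics']);snap('wrist','w5')
for f in ('w4','w5'):
    i=dict(np.load(f+'.npz'));im=cv2.imread(f'pics/{f}.png').astype(int)
    m=(im[...,2]>120)&(im[...,1]<60)&(im[...,0]<60)
    n,l,st,ce=cv2.connectedComponentsWithStats(m.astype(np.uint8))
    for k in range(1,n):
        if st[k,4]>8:
            P=atz(i,ce[k],.052);d=P[:2]-[.4598,.2848];print(f,ce[k],st[k,4],P,np.hypot(*d),np.degrees(np.arctan2(d[1],d[0])))
E
```

```text
9.45 [0.4599 0.2852 0.04  ] [179.9115   0.0862 172.8893] [ 19.2416  30.3455  88.7835   0.0471  60.7545 -63.6707] 0.013264935014587613 [ 3.5553  4.0022 -2.8963] [ 0.7549 -0.5835  0.0574] 40.33650040626526
w4 [278.284  225.5679] 81 [0.4338 0.2875 0.052 ] 0.02611962012131952 174.16802857775284
w5 [323.5366 193.    ] 41 [0.4332 0.288  0.052 ] 0.02681225066055025 173.12805652421198
```

```bash
python3 - <<'E'
from h import *
im=cv2.imread('pics/w5.png').astype(int)[184:216,300:348]
for r in im: print(''.join('R' if p[2]>100 and p[1]<70 else '#' if p.max()<70 else '+' if p.max()<130 else '.' for p in r))
i=dict(np.load('w5.npz'));print(proj(i,[.433,.2881,.052])-[300,184],proj(i,[.4598,.2848,.089])-[300,184])
E
```

```text
################################################
####################++++++++####################
############+++...................++############
#########+++.........RRRRRR...........++########
#####++++............RRRRRR............+..+#####
##+++...##...........RRRRRR...........##.....++#
++......##+..........R####R...........##........
........+##..........R####R..........+#+........
.........##..........R####R..........##.........
.........##..........R####R..........##.........
.........+#+.........R+###R.........+#+.........
.........+##.........R+###R.........+#+.........
..........++.........R+###R..........+..........
.....................R####R.....................
.....................R####R.....................
.....................R####R.....................
.....................R####R.....................
.....................R####R.....................
.....................R####R.....................
......................####......................
......................####......................
......................####......................
......................+###......................
...................+++####+.....................
.............+.+++###########++.................
..........+++#####################++............
........+##############################+........
.......##################################.......
.....+####################################+.....
...+########################################....
..+###################++++####################..
+#####################++++#####################+
[23.66605285  8.65408315] [23.86764673 89.02607488]
```

The needle sits centred on the red mark. Release and lift straight up.

In the tool's units: -110 mm is -0.275, -90 mm is -0.225.

>>> carry_out(
  targets=[
    [0.15, 0, 0, 0, 0, 0, 0],
    [0.25, 0, 0, 0, 0, 0, 0],
    [0.4, 0, 0, 0, 0, 0, 0],
    [0.4, 0, 0, 0, 0, 0, 0],
    [0.4, 0, 0, -0.025, 0, 0, 0],
    [0.4, 0, 0, -0.075, 0, 0, 0],
    [0.5, 0, 0, -0.15, 0, 0, 0],
    [0.6, 0, 0, -0.225, 0, 0, 0],
    [0.6, 0, 0, -0.275, 0, 0, 0],
    [0.6, 0, 0, -0.275, 0, 0, 0],
  ],
)

```text
clock: 10.75
eef_pos: [0.4598, 0.2848, 0.1516]
eef_rot: [179.9, 0.2, 172.9]
wrist_force: [-0.4, -0.1, 0.1]
width: 0.0516
grip_force: 0.0
```

```bash
python3 - <<'E'
from h import *
np.set_printoptions(precision=4,suppress=True)
s=sensors.get_state();print(s['clock'],s['eef_pos'],s['eef_rot'],s['width'],s['wrist_force'])
i=viewer.camera_info('wrist');a=snap('wrist','w6');i2=i
u=proj(i,[.433,.2881,.052]).astype(int);print(u)
im=a[u[1]-12:u[1]+22,u[0]-18:u[0]+18].astype(int)
for r in im: print(''.join('R' if p[0]>100 and p[1]<70 else '#' if p.max()<70 else '+' if p.max()<130 else '.' for p in r))
Rm=R.from_euler('xyz',s['eef_rot'],degrees=True)
print(Rm.inv().apply(np.array([.5458,.1443,.15])-s['eef_pos'])*1000)
for P in [(.5458,.1443,.118),(.5458,.1443,.082)]: print(proj(i,P))
E
```

```text
10.75 [0.4598 0.2848 0.1516] [179.9085   0.1819 172.9262] 0.051628692904815074 [-0.4195 -0.0856  0.1022]
[324 158]
+++++.+++.+.+............+######+###
+++++++++...++++++++++++++####+#####
++++++++.+++################+++####+
+++...+++########################+##
+..+++############################+#
.++#################################
+###################################
################+++.################
##########+..........++++++#########
#######..+.......RRR.......#+++#####
####.....#.......RRR.......#...++###
#+.......#.......+##......+#.....++#
.........#.......+##......##.......+
.........++......+##......#+.......+
+#...............###.....++.......+#
.#...............###..............##
.+#.............R###.............+#+
................R###.............++.
.................###................
.................###................
.................###................
.............++++###+++.............
.........++++###########++++........
........+###################+.......
.......+######################+.....
.....+############++###########+....
....+#############++#############+..
..+################+###############+
.+#################+################
.###################################
#################+..################
#################+++################
####################################
#################+..################
[-102.6208 -128.8853    1.7529]
[159.3885 337.392 ]
[179.0016 309.2917]
```

Pointer still centred on the red mark after release. Now over to the post.

In the tool's units: -129 mm is -0.3225, -119 mm is -0.2975.

>>> carry_out(
  targets=[
    [0.8, -0.05, -0.0625, 0, 0, 0, 0],
    [0.8, -0.1125, -0.1425, 0, 0, 0, 0],
    [0.8, -0.175, -0.22, 0, 0, 0, 0],
    [0.8, -0.2375, -0.2975, 0, 0, 0, 0],
    [0.8, -0.2563, -0.3225, 0, 0, 0, 0],
    [0.8, -0.2563, -0.3225, 0.025, 0, 0, 0],
    [0.8, -0.2563, -0.3225, 0.075, 0, 0, 0],
    [0.8, -0.2563, -0.3225, 0.1375, 0, 0, 0],
    [0.8, -0.2563, -0.3225, 0.175, 0, 0, 0],
    [0.8, -0.2563, -0.3225, 0.175, 0, 0, 0],
  ],
)

```text
clock: 12.05
eef_pos: [0.5441, 0.1446, 0.0789]
eef_rot: [-180.0, -0.1, 173.0]
wrist_force: [0.6, -0.2, -0.0]
width: 0.068
grip_force: 0.0
```

```bash
python3 - <<'E'
from h import *
s=sensors.get_state();print(s['clock'],s['eef_pos'],s['eef_rot'],s['width'],s['wrist_force'])
i=viewer.camera_info('wrist');snap('wrist','w7')
a=cv2.imread('pics/w7.png')
for P in [(.5458,.1443,.118),(.5458,.1443,.082)]:
    u=proj(i,P);print(u);cv2.circle(a,tuple(int(x) for x in u),2,(0,255,0),-1)
cv2.imwrite('pics/w7c.png',cv2.resize(a[130:400,170:470],None,fx=2.2,fy=2.2))
E
```

```text
12.05 [0.54409288 0.14461378 0.07886524] [-1.79979124e+02 -1.41536213e-01  1.72976409e+02] 0.06800477144866325 [ 0.56514909 -0.16927198 -0.02968922]
[324.36147337 265.77775148]
[324.29855532 236.34967001]
```

View pics/w7c.png

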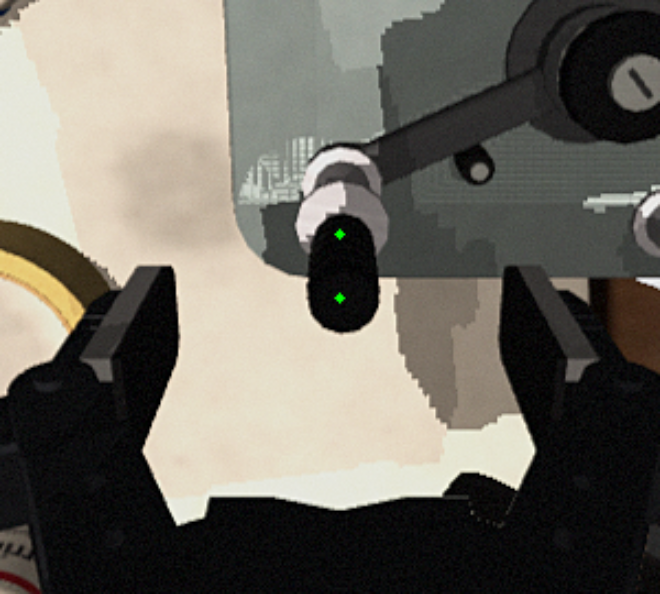

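The post sits centred between the open fingers, at crop (342,297). Descend and grip.

In the tool's units: 22 mm is 0.055, 16 mm is 0.04.

>>> carry_out(
  targets=[
    [0.8, -0.0038, 0, 0.02, 0, 0, 0],
    [0.8, -0.0038, 0, 0.04, 0, 0, 0],
    [0.8, -0.0038, 0, 0.055, 0, 0, 0],
    [0.8, -0.0038, 0, 0.055, 0, 0, 0],
    [0, -0.0038, 0, 0.055, 0, 0, 0],
    [0, -0.0038, 0, 0.055, 0, 0, 0],
    [0, -0.0038, 0, 0.055, 0, 0, 0],
    [0, -0.0038, 0, 0.055, 0, 0, 0],
    [0, -0.0038, 0, 0.055, 0, 0, 0],
    [0, -0.0038, 0, 0.055, 0, 0, 0],
  ],
  force=60,
)

```text
clock: 13.35
eef_pos: [0.5464, 0.145, 0.0584]
eef_rot: [179.9, 0.0, 173.0]
wrist_force: [-2.1, 6.5, 3.0]
width: 0.0141
grip_force: 58.6
```

```bash
python3 - <<'E'
from h import *
np.set_printoptions(precision=1,suppress=True)
s=sensors.get_state();print(s['clock'],np.round(s['eef_pos'],4),s['eef_rot'],np.round(s['width'],4),s['wrist_force'],s['ft_torque'],s['grip_force'])
p=np.load('pose.npy');A=np.array([.5184,.2301]);P0=s['eef_pos'][:2];print('radius',np.linalg.norm(P0-A),np.degrees(np.arctan2(*(P0-A)[::-1]))-np.degrees(p[2]))
Rm=R.from_euler('xyz',s['eef_rot'],degrees=True)
for d in range(0,73,6):
    a=np.radians(-d);D=np.array([[np.cos(a),-np.sin(a)],[np.sin(a),np.cos(a)]])
    P=A+D@(P0-A);print(d,Rm.inv().apply([*(P-P0),0])*1000)
d=68.75;a=np.radians(-d);D=np.array([[np.cos(a),-np.sin(a)],[np.sin(a),np.cos(a)]]);P=A+D@(P0-A);print(d,P,Rm.inv().apply([*(P-P0),0])*1000)
E
```

```text
13.35 [0.5 0.1 0.1] [179.9   0.  173. ] 0.0141 [-2.1  6.5  3. ] [0.9 0.2 0.1] 58.59657526016235
radius 0.08956391244409487 -64.66501425416809
0 [0. 0. 0.]
6 [ 8.7 -3.6 -0. ]
12 [17.7 -6.2 -0. ]
18 [26.9 -7.8 -0. ]
24 [36.2 -8.5 -0. ]
30 [45.6 -8.3 -0. ]
36 [54.9 -7.  -0. ]
42 [64.  -4.8 -0. ]
48 [72.8 -1.6 -0. ]
54 [81.3  2.5 -0. ]
60 [89.3  7.4  0. ]
66 [96.7 13.1  0. ]
72 [103.4  19.6   0. ]
68.75 [0.4 0.2] [99.9 16.   0. ]
```

In the tool's units: 89.3 mm is 0.2233, 81.3 mm is 0.2033, 60 degrees is 0.1667.

>>> carry_out(
  targets=[
    [0, 0.0218, -0.009, 0, 0, 0, 0.0167],
    [0, 0.0443, -0.0155, 0, 0, 0, 0.0333],
    [0, 0.0673, -0.0195, 0, 0, 0, 0.05],
    [0, 0.0905, -0.0213, 0, 0, 0, 0.0667],
    [0, 0.114, -0.0208, 0, 0, 0, 0.0833],
    [0, 0.1373, -0.0175, 0, 0, 0, 0.1],
    [0, 0.16, -0.012, 0, 0, 0, 0.1167],
    [0, 0.182, -0.004, 0, 0, 0, 0.1333],
    [0, 0.2033, 0.0063, 0, 0, 0, 0.15],
    [0, 0.2233, 0.0185, 0, 0, 0, 0.1667],
  ],
  force=60,
)

```text
clock: 14.6
eef_pos: [0.4594, 0.1621, 0.0584]
eef_rot: [179.9, 0.1, 112.8]
wrist_force: [2.8, -0.4, 0.2]
width: 0.014
grip_force: 58.7
```

```bash
cat > st.py <<'E'
from h import *
np.set_printoptions(precision=4,suppress=True)
s=sensors.get_state();print(s['clock'],s['eef_pos'],s['eef_rot'],s['width'],s['wrist_force'],s['ft_torque'],s['grip_force'])
A=np.array([.5184,.2301]);v=s['eef_pos'][:2]-A;g=np.arctan2(v[1],v[0]);sw=-65-7.1-np.degrees(g)
print('radius',np.linalg.norm(v),'swing deg',sw,np.radians(sw))
f=s['wrist_force'][:2];print('radial',f@v/np.linalg.norm(v),'springback tangential',f@np.array([-v[1],v[0]])/np.linalg.norm(v))
Rm=R.from_euler('xyz',s['eef_rot'],degrees=True)
for t in range(58,76,2):
    a=np.radians(-65-7.1-t);P=A+.0897*np.array([np.cos(a),np.sin(a)]);print(t,Rm.inv().apply([*(P-s['eef_pos'][:2]),0])*1000)
E
python3 st.py
```

```text
14.6 [0.4594 0.1621 0.0584] [179.9002   0.0706 112.7814] 0.014048159253842231 [ 2.8319 -0.4088  0.204 ] [-0.0261 -0.3335  0.4482] 58.68047475814819
radius 0.0900403301406338 swing deg 58.8619057456533 1.027334059260218
radial -1.5477344048475317 springback tangential 2.4065180373657173
58 [-1.055   0.9112  0.0029]
60 [ 1.7562 -0.4671 -0.003 ]
62 [ 4.6138 -1.7465 -0.0087]
64 [ 7.5144 -2.9254 -0.0144]
66 [10.4543 -4.0023 -0.0199]
68 [13.43   -4.976  -0.0252]
70 [16.4379 -5.8452 -0.0304]
72 [19.4743 -6.6089 -0.0355]
74 [22.5354 -7.2662 -0.0404]
```

In the tool's units: 13.4 mm is 0.0335, 12 mm is 0.03, 9 degrees is 0.025.

>>> carry_out(
  targets=[
    [0, 0.0045, -0.0013, 0, 0, 0, 0.0028],
    [0, 0.0115, -0.0043, 0, 0, 0, 0.0083],
    [0, 0.0188, -0.0073, 0, 0, 0, 0.0139],
    [0, 0.0263, -0.01, 0, 0, 0, 0.0194],
    [0, 0.03, -0.0113, 0, 0, 0, 0.0222],
    [0, 0.0335, -0.0125, 0, 0, 0, 0.025],
    [0, 0.0335, -0.0125, 0, 0, 0, 0.025],
    [0, 0.0335, -0.0125, 0, 0, 0, 0.025],
    [0, 0.0335, -0.0125, 0, 0, 0, 0.025],
    [0, 0.0335, -0.0125, 0, 0, 0, 0.025],
  ],
)

```text
clock: 15.85
eef_pos: [0.4494, 0.172, 0.0583]
eef_rot: [180.0, 0.1, 104.0]
wrist_force: [0.5, -3.7, 4.9]
width: 0.0139
grip_force: 59.2
```

```bash
python3 st.py
```

```text
15.85 [0.4494 0.172  0.0583] [179.972    0.0537 104.0461] 0.01391322592208271 [ 0.454  -3.7232  4.944 ] [-0.674   0.1184  0.3465] 59.19420003890991
radius 0.09017463388936049 swing deg 67.78897546546185 1.1831408184259649
radial 2.0515520546849393 springback tangential 3.139963139174558
58 [-12.9173   8.3005   0.0162]
60 [-10.348    6.5112   0.0129]
62 [-7.7179  4.8127  0.0096]
64 [-5.03    3.207   0.0063]
66 [-2.2877  1.6961  0.003 ]
68 [ 0.5056  0.2817 -0.0003]
70 [ 3.3466 -1.0342 -0.0036]
72 [ 6.2317 -2.2502 -0.0069]
74 [ 9.1576 -3.3648 -0.0102]
```

In the tool's units: 3 mm is 0.0075, 2.5 mm is 0.0063, 2 degrees is 0.0056.

>>> carry_out(
  targets=[
    [0, 0.0013, -0.0003, 0, 0, 0, 0.0008],
    [0, 0.0025, -0.0008, 0, 0, 0, 0.0017],
    [0, 0.0038, -0.0013, 0, 0, 0, 0.0028],
    [0, 0.005, -0.0018, 0, 0, 0, 0.0036],
    [0, 0.0063, -0.0023, 0, 0, 0, 0.0044],
    [0, 0.0075, -0.0028, 0, 0, 0, 0.0056],
    [0, 0.0075, -0.0028, 0, 0, 0, 0.0056],
    [0, 0.0075, -0.0028, 0, 0, 0, 0.0056],
    [0, 0.0075, -0.0028, 0, 0, 0, 0.0056],
    [0, 0.0075, -0.0028, 0, 0, 0, 0.0056],
  ],
)

```text
clock: 17.1
eef_pos: [0.4486, 0.173, 0.0584]
eef_rot: [179.9, 0.2, 102.1]
wrist_force: [2.8, -15.2, 3.6]
width: 0.0139
grip_force: 59.0
```

```bash
python3 st.py | head -3
```

```text
17.1 [0.4486 0.173  0.0584] [179.9142   0.2496 102.0806] 0.01391419025799355 [  2.8474 -15.1543   3.6199] [-2.3041 -0.3827  0.5529] 59.04155373573303
radius 0.0901508979116455 swing deg 68.60609972303459 1.1974023271185235
radial 7.393576514758587 springback tangential 13.53126397156479
```

```bash
python3 - <<'E'
from h import *
i=viewer.camera_info('wrist');a=snap('wrist','w8')
u=proj(i,[.433,.2881,.052]).astype(int);k=proj(i,[.4598,.2848,.061]);print(u,k)
im=a[u[1]-16:u[1]+16,u[0]-14:u[0]+36].astype(int)
for r in im: print(''.join('R' if p[0]>100 and p[1]<70 else '#' if p.max()<70 else '+' if p.max()<130 else '.' for p in r))
b=snap('top','top8').astype(int);o=cv2.cvtColor(cv2.imread('pics/top0.png'),cv2.COLOR_BGR2RGB).astype(int)
d=abs(b-o).max(2)>50
for n,(x,y) in dict(tape=(322,190),pills=(325,152),clips=(430,172),pen=(303,270),eraser=(317,237)).items(): print(n,d[y-18:y+18,x-18:x+18].sum())
E
python3 st.py | head -3
```

```text
[339  14] [392.6475881   29.72918704]
tape 0
pills 0
clips 0
pen 0
eraser 0
17.2 [0.4486 0.173  0.0584] [179.9188   0.2479 102.0785] 0.013586732860646161 [  2.8497 -14.114    4.7392] [-2.2999 -0.4568  0.5437] 59.041314125061035
radius 0.09017175873595966 swing deg 68.61221368413067 1.1975090358699887
radial 6.731638083362195 springback tangential 12.728319953648523
```

```bash
python3 - <<'E'
from h import *
a=cv2.cvtColor(cv2.imread('pics/w8.png'),cv2.COLOR_BGR2RGB).astype(int)
for r in a[0:36,325:385]: print(''.join('R' if p[0]>100 and p[1]<70 else '#' if p.max()<70 else '+' if p.max()<130 else '.' for p in r))
E
```

```text
++++++++###+.........+.................+#................+##
++++++++###.........................+..##...................
+++++++###+.........................+++###++................
+++++++###.........................+#########+..............
+++++++##+.........................+###########++...........
+++++++##.........................+###############+.........
++++++###........................+##################++......
++++++##+........................+#####################+....
+++++###........................+#+######################++.
+++++##+.RRR+...................#+##########################
+++++##..RR+###+...............+#+##########################
+++++##..RR######+.............##+##########################
++++###..RR#########+.........+#+###########################
++++##+.RR+###########+.......##+###########################
++++##..RRRRR+###########+...+##############################
+++###...RRRRRR+###########+.##+############################
+++###......RRRRRR+############+############################
+++##+.........RRRRR+#######################################
++
[... 395 characters left out ...]
#############################
+###.......................#################################
+###.......................#################################
+###.......................#################################
+###.+####+++.............+#################################
+###.+#######.............+#################################
+###........+.............+#################################
+###......................+#################################
+###......................##################################
+###......................##################################
+###......................##################################
+###.....................+##################################
```

```bash
python3 -c "
from station import robot
print(robot.job_done())"
```

```text
the job is handed in; nothing more can be done
None
```

The job is handed in: the counter pointer is back on the red zero mark. The tension arm is held against its stop, at a measured 1.197 of 1.20 rad, with the gripper still closed on the post. The bottle, tape and clip box show no change in the before-and-after top pictures.

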